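Pop a tin from the camp dispenser and trap it

TASK

Press the bar at the side of the tin dispenser down with one finger, so that the tin pops up out of its well, and with the other finger stop it on the ramp before it slides away off the end. The tin must come at least 10 mm out over the ramp, stay lying on the dispenser without being lifted, and the program finishes while the finger is still holding it there at rest. Leave everything else on the table where it stands.

Things in the scene. Friction and masses are not known exactly. Their poses are not given: they have to be found in the camera images.
- dispenser: fixed plywood tin dispenser, 185 mm long, 117 mm wide with its press bar, 97 mm high at the back. Origin on the table under the middle of the ramp's top edge; x points level to the high back end, y to the side with the press bar (always +y), z up. A tin lies in the well in the high half (x > 0); the open ramp slopes down towards -x
- ramp_edge (a point): middle of the ramp's top edge, on the white ramp surface, 50 mm above the table, where ramp and well meet; x up the slope (22 degrees), y level towards the bar, z square off the ramp. The slick ramp runs 90 mm down from here (x = 0 to -90 mm) to its open end; it is 56 mm wide between side cheeks 4 mm thick that stand 10 mm above it. The 8 mm deep well lies at x = 0 to 94 mm
- bar_top (a point): centre of the flat level top of the black press bar, 50 mm (along the ramp) by 40 mm (across), 50 mm above the table when up; beside the ramp, 62 mm from its middle line and 45 mm (level) downhill of the ramp edge. The ramp's middle beside it is 32 mm above the table: a fingertip level with the pressed bar top (40 mm) is 8 mm above the ramp there
- bar (a joint): press bar travel, m: 0 up, 0.010 fully down at its stop; springs back; about 4 N to start, 8 N fully down. The well's floor rises 1 mm per mm of travel: from 8 mm on the tin is free and at once slides down the ramp by its own weight, off the end in under half a second if nothing stops it
- tin_center (a point): centre of the flat oblong steel tin in the dispenser, 84 mm long (along the slope), 52 mm wide, 24 mm thick, about 180 g, with smooth sides; axes: x along its length (uphill), z square to its lid. In the well its centre is 44 mm uphill of the ramp edge and 4 mm off the ramp plane, its downhill end just behind the ramp edge
- tin: the same tin; origin at the centre of its underside
- spare_tin_a: spare flat tin, same make as the tin in the dispenser, lying loose on the table; origin at its underside; to be left alone
- spare_tin_b: second spare flat tin, lying loose on the table; origin at its underside; to be left alone
- mug: blue enamel mug, 76 mm across, 78 mm tall, beside the dispenser; origin at its underside; to be left alone
- jar: closed green glass jar, 64 mm across, 92 mm tall, beside the dispenser; origin at its underside; to be left alone
- pot: open steel pot, 170 mm across without its two side handles, 85 mm tall; origin at its underside; to be left alone
- sauce: yellow sauce bottle, 56 mm across, 170 mm tall; origin at its underside; to be left alone
- spatula: spatula lying on the table; origin at its underside; to be left alone

How it is judged:
By the outcome, as a careful person would: the job done as asked, in the order asked, and still so for the second after the job is handed in, while the arm keeps its last pose, push and grip.
It also fails if it takes over 32 s, if anything falls off the work surface, if the arm or the gripper's body presses on something with over 40 N, if the wrist force passes 120 N, or if a joint passes its speed limit or range.

ROBOT

A 6-joint arm with a two-finger parallel gripper is mounted at the origin on the work surface. World frame = base frame: x ahead of the robot, y to its left, z up, the work surface at z = 0. Lengths are in m, angles in rad, forces in N, time in s.
With the tool pointing down it reaches from about 0.35 to 0.875 m from the base axis. Payload 4.2 kg.
Tool frame: the origin (TCP) lies at the very end of the fingers, on their centre line; the grasp point (between the pads) lies 19 mm behind it; z points along the fingers, y is the direction in which the jaws open and shut (so a half turn about z gives the same grasp; the last joint's range is limited). The gripper opens to 87 mm and grips with 3 to 60 N. Pads are 19 mm wide; open, the fingers measure 117 mm over their backs; the gripper's body (75 mm by 190 mm) begins 51 mm behind the grasp point.
Start: joints at [1.515, 0.385, 0.008, 0, -1.194, -0.259], TCP at [0.193, 0.594, 0.223] pointing down, gripper open.
Joint ranges: [-3.14, 3.14], [-1.21, 2.06], [-1.07, 1.41], [-3.16, 2.05], [-2.99, -0.16], [-3.1, 3.1]. Speed limits (rad/s): [2.79, 2.79, 3.14, 3.14, 3.14, 3.14].

INTERFACE

Orientations are given as a rotation vector (axis times angle).
In Python, from station import bot gives the robot as it stands.
- The arm moves only by the shell command python3 -m inch 'ROWS'. ROWS is JSON, a list of rows, each a list of 3 entries, a list of its own where there are three numbers: the shift along the tool's x, y, z in mm, then the turn, a rotation vector about the tool's x, y, z in rad, then the gripper's target within -1 to 1 (shut at 1, half-way at 0, fully open at -1). In form: [[[dx, dy, dz], [rx, ry, rz], gripper], ...]. A call has 1 to 8 rows; each row shifts and turns the commanded pose from where the row before left it, along the tool's axes as they then stand; what a row does not reach is not made up. A row lasts 1/10 s, in which the tool goes at most 50 mm and 8.59 degrees, less where a joint would pass 70% of its speed; a pose out of reach is approached as far as the arm can. A call with a gripper value outside its range is refused whole. The fingers move at their own pace and stop on an object; the grip force is fixed at half the most. Time passes only in rows, so rows that do not move let the fingers close. It gives the time, the measured TCP pose, the force and the opening at its end, in the units of the state.
- bot.observe(): the state, without advancing time (a new reading comes with each control period).
- bot.snapshot(name): name is "scene" or "top" or "wrist"; returns the picture (400x640x3 uint8, red, green, blue); there is no depth.
- bot.calibration(name): a dict with "camera_matrix" (3x3 intrinsics, pixels), "k1" (the pictures are not rectified: a ray, as slopes to the right and down, at radius r is drawn at 1 + k1 r^2 times it, then the intrinsics apply), "T" (4x4, takes a point from camera to world coordinates). Camera axes: x right, y up, looking along -z (the intrinsics and any distortion apply to the point x, -y, -z); pixel columns grow to the right and rows downward; lengths in m; the calibration is good to about 2 mm. A picture is of the moment at which its call begins: read the wrist's pose just before it. calibration takes no time and is no camera call; for the wrist camera it gives the pose at the moment of the call.
- bot.close_job(): hands the job in, once; it reports no verdict.
The state is a dict: "t": time; "joint_positions": joint angles; "dq": joint speeds; "effort": joint torques, N m; "eef_pos": TCP position; "orientation": TCP orientation; "force": force on the tool from outside, world axes, zero at the start; "torque": the same for the moment, N m; "width": finger opening in m.
Only numpy, scipy, OpenCV 4.12 (cv2) and the standard library are available. Lean on these libraries where they do the work, as an engineer would, in place of code of your own. Each camera call takes 0.05 s, during which the arm holds its last target. There are 200 camera calls.

## Working session

There is one attempt and no reset: what is moved stays moved. The work goes in short steps, Python scripts to look and compute and a shell command to move; the robot and the scene stay as the last step left them, time stands still between calls to the robot, and variables do not carry over. Pictures are saved under pics/ and viewed, about 8 in all and at most 12, crops included, and the job is handed in when it is done.

```bash
mkdir -p pics; ls
cat > h.py <<'E'
import numpy as np, cv2
from station import bot
def save(n,f):
    im=bot.snapshot(n); cv2.imwrite(f,im[:,:,::-1]); return im
def ray(c,u,v):
    K=np.array(c["camera_matrix"]);T=np.array(c["T"])
    x,y=(u-K[0,2])/K[0,0],(v-K[1,2])/K[1,1]
    rd=np.hypot(x,y); r=rd
    for _ in range(20): r=rd/(1+c["k1"]*r*r)
    s=r/rd if rd>0 else 1
    d=T[:3,:3]@np.array([x*s,-y*s,-1]); return T[:3,3],d/np.linalg.norm(d)
def onz(c,u,v,z):
    o,d=ray(c,u,v); return o+d*(z-o[2])/d[2]
def tri(rays):
    A=np.zeros((3,3));b=np.zeros(3)
    for o,d in rays:
        P=np.eye(3)-np.outer(d,d);A+=P;b+=P@o
    p=np.linalg.solve(A,b); return p,[np.linalg.norm((np.eye(3)-np.outer(d,d))@(p-o))*1000 for o,d in rays]
def proj(c,p):
    K=np.array(c["camera_matrix"]);T=np.array(c["T"])
    q=T[:3,:3].T@(np.array(p)-T[:3,3]); x,y=q[0]/-q[2],-q[1]/-q[2]; f=1+c["k1"]*(x*x+y*y)
    return K[0,0]*x*f+K[0,2],K[1,1]*y*f+K[1,2]
E
python3 - <<'E'
from h import *
for n in("top","scene"):
    save(n,f"pics/{n}0.png"); c=bot.calibration(n); print(n,np.round(c["T"],3).tolist(),c["k1"],np.round(c["camera_matrix"],1).tolist())
print(bot.observe())
E
```

```text
pics
top [[-0.03, 0.992, -0.123, 0.362], [-1.0, -0.029, 0.006, -0.01], [0.002, 0.123, 0.992, 1.317], [0.0, 0.0, 0.0, 1.0]] -0.048544205813884134 [[413.7, 0.0, 325.7], [0.0, 413.7, 204.4], [0.0, 0.0, 1.0]]
scene [[-0.697, -0.536, 0.477, 1.167], [0.717, -0.532, 0.45, 0.586], [0.013, 0.655, 0.755, 1.06], [0.0, 0.0, 0.0, 1.0]] -0.09307358835317368 [[388.5, 0.0, 318.1], [0.0, 388.5, 204.4], [0.0, 0.0, 1.0]]
{'t': 0.1, 'joint_positions': array([ 1.51462561e+00,  3.85459737e-01,  6.80939397e-03, -4.56562272e-04,
       -1.19394824e+00, -2.58568124e-01]), 'dq': array([-0.00157243, -0.00175013,  0.00255702,  0.00078076,  0.00039871,
       -0.0011068 ]), 'effort': array([-2.58281525e-04, -3.91688025e+01,  1.87936682e+01,  4.23185438e+00,
        1.34795759e-02, -7.11697794e-05]), 'eef_pos': array([0.19331253, 0.59382005, 0.22159614]), 'orientation': array([ 3.10091720e+00, -4.92325888e-01, -3.76970873e-04]), 'force': array([ 0.06905959, -0.60841268, -0.20141165]), 'torque': array([-0.00245585,  0.00837984, -0.00672547]), 'width': 0.08726624186593733}
```

View pics/top0.png

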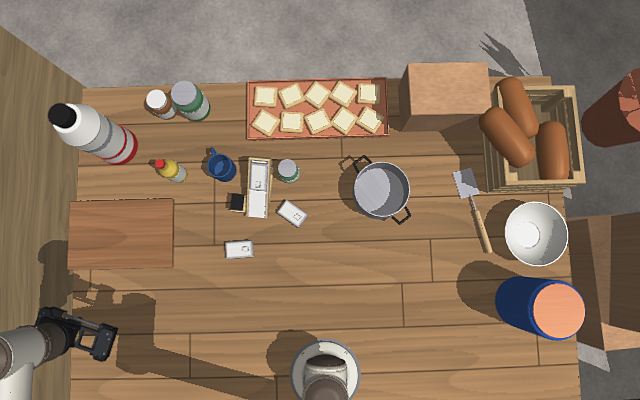

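View pics/scene0.png

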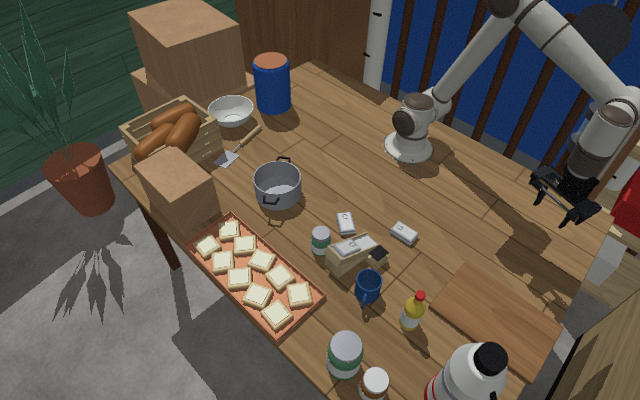

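The top view shows the dispenser around (258,188), with its bar at (236,202). The high end is at the top, away from the robot. The mug is at (221,165), the jar at (288,170), and the spare tins at (292,212) and (239,249). Next I'll zoom in on both views.

Run:
```python
import cv2,numpy as np
a=cv2.imread("pics/top0.png")[145:235,215:315]; b=cv2.imread("pics/scene0.png")[215:290,310:400]
a=cv2.resize(a,(440,396),interpolation=cv2.INTER_CUBIC)  # 4.4x
b=cv2.resize(b,(360,300),interpolation=cv2.INTER_CUBIC)  # 4x
o=np.zeros((396,800,3),np.uint8); o[:,:440]=a; o[:300,440:]=b
cv2.imwrite("pics/crop1.png",o)
```

```text
(no output)
```

View pics/crop1.png

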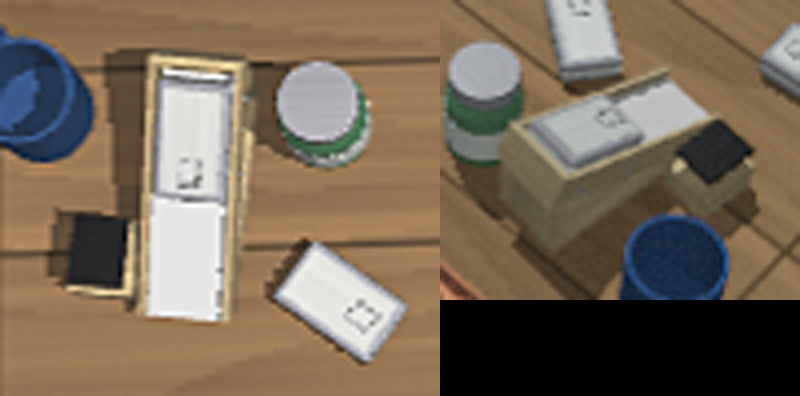

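Run:
```python
from h import *
R={}
for n,(r0,r1,c0,c1) in dict(top=(185,215,222,248),scene=(240,265,368,395)).items():
    im=cv2.imread(f"pics/{n}0.png"); g=im.max(2)
    m=np.zeros(g.shape,np.uint8); m[r0:r1,c0:c1]=(g[r0:r1,c0:c1]<50)
    k,l,s,ce=cv2.connectedComponentsWithStats(m); i=1+s[1:,4].argmax()
    print(n,s[i],ce[i]); c=bot.calibration(n); R[n]=ray(c,*ce[i]); print("z=.05:",onz(c,*ce[i],.05))
print("bar",tri(R.values()))
c=bot.calibration("top")
f=lambda u,v:(215+u/4.4,145+v/4.4)
# ramp lower corners (z=.0163), ramp edge corners (.05)
for nm,u,v,z in [("ll",147,318,.0163),("lr",226,320,.0163),("el",154,198,.05),("er",226,202,.05)]:
    print(nm,onz(c,*f(u,v),z))
```

```text
top [230 194  14  16 186] [236.82795699 201.42473118]
z=.05: [0.53552645 0.25708132 0.05      ]
scene [369 245  19  16 161] [378.17391304 252.47826087]
z=.05: [0.53924725 0.25673898 0.05      ]
bar (array([0.53661795, 0.25670706, 0.04699992]), [np.float64(1.2087749529725764), np.float64(1.2087749529724094)])
ll [0.48853063 0.22763149 0.0163    ]
lr [0.48544255 0.17080876 0.0163    ]
el [0.57009513 0.2159592  0.05      ]
er [0.56572154 0.16512066 0.05      ]
```

```bash
python3 -m inch '[[[20,12,0],[0,0,0],0],[[36,20,0],[0,0,0],0],[[36,20,0],[0,0,0],0],[[36,20,0],[0,0,0],0],[[36,20,0],[0,0,0],0],[[36,20,0],[0,0,0],0],[[36,20,0],[0,0,0],0],[[36,20,0],[0,0,0],0]]'
python3 -m inch '[[[36,20,0],[0,0,0],0],[[36,20,0],[0,0,0],0],[[36,20,0],[0,0,0],0],[[25,15,0],[0,0,0],0],[[10,5,0],[0,0,-0.1],0],[[0,0,0],[0,0,-0.1],0],[[0,0,0],[0,0,0],0],[[0,0,0],[0,0,0],0]]'
python3 - <<'E'
from h import *
print(bot.observe()); c=bot.calibration("wrist"); save("wrist","pics/w1.png"); np.save("w1.npy",c,allow_pickle=True)
print(np.round(c["T"],3).tolist())
E
```

```text
t: 0.9
eef_pos: [0.4057, 0.3639, 0.2222]
orientation: [3.102, -0.492, -0.001]
force: [0.7, 0.9, 0.2]
width: 0.0439
t: 1.7
eef_pos: [0.516, 0.2451, 0.2222]
orientation: [3.136, -0.183, -0.001]
force: [0.4, 0.4, 0.0]
width: 0.0436
{'t': 1.7, 'joint_positions': array([ 7.26883848e-01,  2.94276800e-01, -1.27145242e-01, -1.76030809e-04,
       -1.15015366e+00,  7.27081953e-01]), 'dq': array([ 0.00876009, -0.00328498,  0.00122592,  0.00018154,  0.00252293,
        0.00517685]), 'effort': array([-2.41856379e-01, -3.40654278e+01,  1.84656233e+01,  4.10147756e+00,
        7.51633197e-02,  1.97764614e-02]), 'eef_pos': array([0.51602267, 0.24512474, 0.22218772]), 'orientation': array([ 3.13579062e+00, -1.83499862e-01, -1.04403579e-03]), 'force': array([0.37491884, 0.40146317, 0.0297628 ]), 'torque': array([-0.05716151,  0.03311334, -0.01199345]), 'width': 0.043564485598367564}
[[-0.116, 0.963, 0.243, 0.582], [-0.993, -0.113, -0.028, 0.237], [0.0, -0.245, 0.97, 0.385], [0.0, 0.0, 0.0, 1.0]]
```

View pics/w1.png

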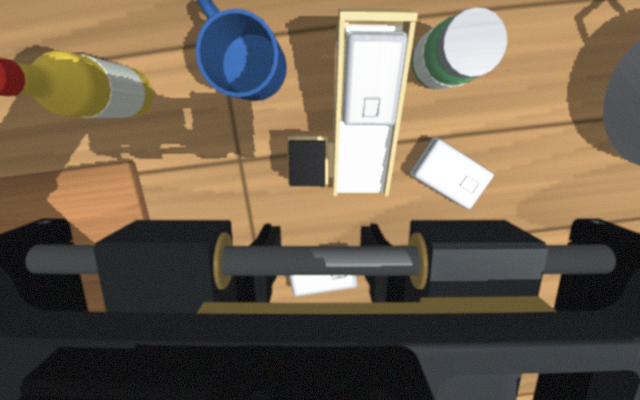

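The wrist view shows the bar top at (308,162), the ramp at about (363,158), and the ramp edge near row 122. I'll take a second wrist view from a shifted position to measure heights.

```bash
python3 -m inch '[[[-15,20,0],[0,0,0],0],[[-15,30,0],[0,0,0],0],[[-10,20,0],[0,0,0],0],[[0,0,0],[0,0,0],0],[[0,0,0],[0,0,0],0]]'
python3 - <<'E'
from h import *
c2=bot.calibration("wrist"); save("wrist","pics/w2.png"); np.save("w2.npy",c2,allow_pickle=True)
c1=np.load("w1.npy",allow_pickle=True).item()
# predict where bar, ramp lie in w2
for p in [(.537,.257,.05),(.57,.19,.05),(.487,.2,.0163)]: print(np.round(proj(c1,p)),np.round(proj(c2,p)))
a=cv2.imread("pics/w1.png")[0:215,270:420]; u,v=np.array(proj(c2,(.55,.21,.05))).astype(int)
u0=max(0,u-75); v0=max(0,v-110); b=cv2.imread("pics/w2.png")[v0:v0+215,u0:u0+150]; print(u0,v0,b.shape)
o=np.zeros((580,800,3),np.uint8)
for k,x in enumerate((a,b)):
    x=cv2.resize(x,None,fx=2.65,fy=2.65,interpolation=cv2.INTER_CUBIC); o[:x.shape[0],400*k:400*k+x.shape[1]]=x[:580,:400]
cv2.imwrite("pics/crop2.png",o)
E
```

```text
t: 2.25
eef_pos: [0.4686, 0.1806, 0.2231]
orientation: [-3.136, 0.181, -0.002]
force: [0.1, -0.2, -0.5]
width: 0.0435
[307. 163.] [240. 125.]
[366. 124.] [299.  84.]
[360. 195.] [302. 162.]
207 0 (215, 150, 3)
```

View pics/crop2.png

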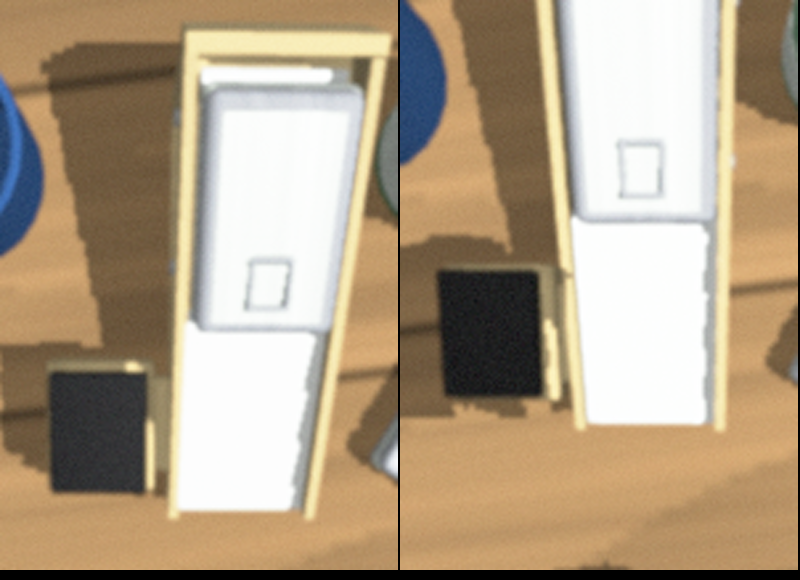

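Run:
```python
from h import *
c1,c2=[np.load(f"w{i}.npy",allow_pickle=True).item() for i in (1,2)]
P={}
for n,a,b in [("bTL",(50,371),(438,269)),("bTR",(148,374),(540,270)),("bBR",(147,492),(543,397)),("bBL",(50,491),(445,396)),
 ("cheekL",(173,517),(581,429)),("cheekR",(310,517),(721,429)),("rampBL",(178,511),(586,425)),("tinL",(196,322),(578,219)),("tinR",(325,330),(712,221))]:
    r1=ray(c1,a[0]/2.65+270,a[1]/2.65); r2=ray(c2,(b[0]-400)/2.65+207,b[1]/2.65)
    P[n],e=tri([r1,r2]); print(n,np.round(P[n]*1000,1),np.round(e,1), "w1@z50",np.round(onz(c1,a[0]/2.65+270,a[1]/2.65,.05)*1000,1),"w2",np.round(onz(c2,(b[0]-400)/2.65+207,b[1]/2.65,.05)*1000,1))
b=np.mean([P[k] for k in("bTL","bTR","bBR","bBL")],0); print("bar",b*1000)
d=P["bTL"]+P["bTR"]-P["bBL"]-P["bBR"]; print("yaw bar x",np.degrees(np.arctan2(d[1],d[0])),np.hypot(*d[:2])/2)
d=P["cheekL"]-P["cheekR"]; print("yaw cheeks",np.degrees(np.arctan2(-d[0],d[1])),np.hypot(*d[:2]))
d=(P["tinL"]+P["tinR"]-P["cheekL"]-P["cheekR"])/2; print("yaw axis",np.degrees(np.arctan2(d[1],d[0])))
for y in(-5,-6,-7):
    t=np.radians(y);x=np.array([np.cos(t),np.sin(t)]);yy=np.array([-x[1],x[0]]); cm=(P["cheekL"]+P["cheekR"])[:2]/2
    print(y,"cheekmid->bar in disp axes",(b[:2]-cm)@x*1000,(b[:2]-cm)@yy*1000, "edge from bar",(b[:2]+.045*x-.062*yy)*1000)
```

```text
bTL [563.  272.6  48. ] [0. 0.] w1@z50 [563.1 272.4  50. ] w2 [562.9 272.   50. ]
bTR [557.6 233.6  46.3] [0.5 0.5] w1@z50 [557.4 233.9  50. ] w2 [557.8 232.6  50. ]
bBR [509.  239.8  46.2] [0.1 0.1] w1@z50 [510.  239.7  50. ] w2 [509.2 239.1  50. ]
bBL [513.9 279.8  45. ] [0.1 0.1] w1@z50 [515.  279.1  50. ] w2 [514.2 278.3  50. ]
cheekL [491.9 229.7  25. ] [0.1 0.1] w1@z50 [498.2 230.2  50. ] w2 [494.7 225.8  50. ]
cheekR [485.  169.4  25.9] [0.1 0.1] w1@z50 [491.6 173.8  50. ] w2 [488.2 169.6  50. ]
rampBL [493.4 227.4  22.7] [0.6 0.6] w1@z50 [500.5 227.9  50. ] w2 [496.1 223.6  50. ]
tinL [574.7 213.9  55.8] [0.9 0.9] w1@z50 [575.3 213.   50. ] w2 [574.6 215.2  50. ]
tinR [567.  164.7  58.3] [0.2 0.2] w1@z50 [566.5 163.   50. ] w2 [568.  164.4  50. ]
bar [535.90443713 256.42199903  46.38461041]
yaw bar x -7.85326963721721 0.04930154103959695
yaw cheeks -6.457017554731372 0.060766444072787654
yaw axis -7.082768347337937
-5 cheekmid->bar in disp axes 42.31221170846062 60.79186788897136 edge from bar [575.3295425  190.73591933]
-6 cheekmid->bar in disp axes 41.24480296719365 61.52105890903628 edge from bar [574.1771577  190.05786067]
-7 cheekmid->bar in disp axes 40.1648306593955 62.23151001858963 edge from bar [573.01311467 189.40001718]
```

Both views agree: the bar top is at (0.536, 0.2565), about 47–50 mm high, and 62 mm from the ramp's middle line. The yaw is about -7°. The next move puts the tool above the press pose and then lowers it.

```bash
python3 -m inch '[[[18,-18,0],[0,0,0.006],0],[[18,-18,0],[0,0,0],0],[[18,-16,0],[0,0,0],0],[[0,0,20],[0,0,0],0],[[0,0,35],[0,0,0],0],[[0,0,35],[0,0,0],0],[[0,0,30],[0,0,0],0],[[0,0,20],[0,0,0],0]]'
python3 -m inch '[[[0,0,0],[0,0,0],0],[[0,0,0],[0,0,0],0]]'
python3 - <<'E'
from h import *
o=bot.observe(); print(o["eef_pos"],o["orientation"],o["force"])
save("wrist","pics/w3.png"); s=save("scene","pics/s3.png")
a=cv2.imread("pics/w3.png"); b=cv2.resize(cv2.imread("pics/s3.png")[200:300,300:420],None,fx=3,fy=3,interpolation=cv2.INTER_CUBIC)
o=np.zeros((400,800,3),np.uint8); o[:, :440]=a[:,100:540]; o[:300,440:]=b; cv2.imwrite("pics/v3.png",o)
E
```

```text
t: 3.1
eef_pos: [0.5277, 0.2258, 0.0795]
orientation: [3.134, -0.189, -0.004]
force: [-0.8, -0.5, -0.5]
width: 0.0432
t: 3.3
eef_pos: [0.529, 0.2263, 0.0825]
orientation: [3.136, -0.188, 0.001]
force: [0.0, -0.1, 0.8]
width: 0.0437
[0.52902214 0.22627105 0.08254958] [ 3.13551068e+00 -1.88362414e-01  5.64014914e-04] [ 0.03586816 -0.10357642  0.84901411]
```

View pics/v3.png

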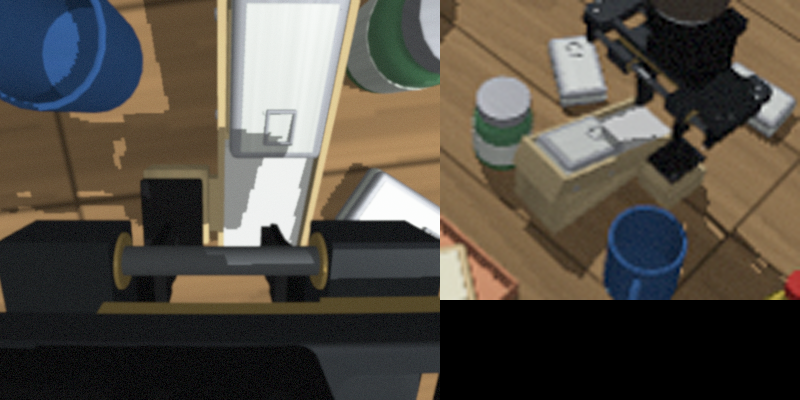

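The left finger is over the bar and the right one over the ramp; nothing is touching. Next I'll creep down until I feel the bar.

```bash
python3 -m inch '[[[0,0,15],[0,0,0],0],[[0,0,10],[0,0,0],0],[[0,0,4],[0,0,0],0],[[0,0,0],[0,0,0],0],[[0,0,0],[0,0,0],0]]'; for i in 1 2; do python3 -m inch '[[[0,0,1],[0,0,0],0],[[0,0,1],[0,0,0],0],[[0,0,0],[0,0,0],0],[[0,0,0],[0,0,0],0]]'; done
```

```text
t: 3.9
eef_pos: [0.5287, 0.2257, 0.0541]
orientation: [-3.135, 0.189, -0.001]
force: [-0.0, 0.4, 1.1]
width: 0.0434
t: 4.3
eef_pos: [0.5283, 0.2255, 0.0516]
orientation: [-3.136, 0.19, -0.0]
force: [0.1, -0.3, 1.4]
width: 0.0434
t: 4.7
eef_pos: [0.5284, 0.2256, 0.05]
orientation: [-3.136, 0.189, -0.001]
force: [-0.2, 0.0, 3.3]
width: 0.0434
```

Contact at 0.050 as expected. I'll press to about 5 mm, check the force and then continue.

```bash
python3 -m inch '[[[0,0,2],[0,0,0],0],[[0,0,2],[0,0,0],0],[[0,0,1],[0,0,0],0],[[0,0,0],[0,0,0],0],[[0,0,0],[0,0,0],0]]'; python3 -m inch '[[[0,0,2],[0,0,0],0],[[0,0,2],[0,0,0],0],[[0,0,1],[0,0,0],0],[[0,0,0],[0,0,0],0],[[0,0,0],[0,0,0],0],[[0,0,0],[0,0,0],0]]'
python3 - <<'E'
from h import *
o=bot.observe(); print(o["eef_pos"],o["force"],o["torque"])
save("wrist","pics/w4.png"); s=save("scene","pics/s4.png")
a=cv2.imread("pics/w4.png"); b=cv2.resize(cv2.imread("pics/s4.png")[200:300,300:420],None,fx=3,fy=3,interpolation=cv2.INTER_CUBIC)
o=np.zeros((400,800,3),np.uint8); o[:, :440]=a[:,100:540]; o[:300,440:]=b; cv2.imwrite("pics/v4.png",o)
E
```

```text
t: 5.2
eef_pos: [0.5284, 0.2255, 0.0448]
orientation: [-3.136, 0.189, -0.001]
force: [-1.9, -0.4, 5.1]
width: 0.0435
t: 5.8
eef_pos: [0.5284, 0.2256, 0.0404]
orientation: [-3.136, 0.189, -0.001]
force: [-3.5, -1.9, 8.5]
width: 0.0433
[0.52844981 0.22555723 0.04035165] [-3.54632942 -1.86908143  8.47843645] [-0.06585877  0.85007592  0.00707137]
```

View pics/v4.png

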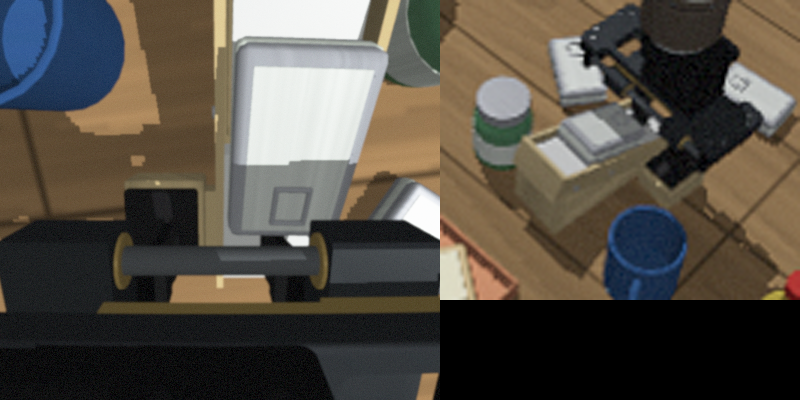

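The tin is out on the ramp against the right finger. I'll check that it is at rest and how far out it has come.

```bash
python3 -m inch '[[[0,0,0],[0,0,0],0],[[0,0,0],[0,0,0],0],[[0,0,0],[0,0,0],0],[[0,0,0],[0,0,0],0],[[0,0,0],[0,0,0],0],[[0,0,0],[0,0,0],0]]'
python3 - <<'E'
from h import *
c=bot.calibration("wrist"); im=save("wrist","pics/w5.png"); save("top","pics/t5.png")
o=bot.observe(); print(o["eef_pos"],o["force"],o["width"])
d=cv2.absdiff(cv2.imread("pics/w4.png"),cv2.imread("pics/w5.png"))[0:230,300:500]; print("w4-w5 diff mean/max/n>40",d.mean(),d.max(),(d.max(2)>40).sum())
t=np.radians(-7);x=np.array([np.cos(t),np.sin(t)]);y=np.array([-x[1],x[0]]);E=np.array([.573,.1895])
ex=np.r_[x*np.cos(np.radians(22)),np.sin(np.radians(22))];n=np.r_[-x*np.sin(np.radians(22)),np.cos(np.radians(22))]
e0=np.r_[E,.05]
for nm,u,v in[("back L",335,42),("back R",485,48),("front L",330,233)]:
    o_,dd=ray(c,u,v); s=((e0+n*.024-o_)@n)/(dd@n); p=o_+dd*s-e0; print(nm,"along ramp mm",p@ex*1000,"across",p[:2]@y*1000)
pt=np.array(o["eef_pos"])[:2]-E; print("tcp in disp",pt@x*1000,pt@y*1000)
a,b=[cv2.imread(f"pics/{f}.png") for f in("top0","t5")]
for nm,(r0,r1,c0,c1) in dict(mug=(145,185,203,240),jar=(155,185,275,302),a=(198,230,274,310),b=(236,262,221,256)).items():
    print(nm,(cv2.absdiff(a,b)[r0:r1,c0:c1].max(2)>40).sum())
E
```

```text
t: 6.5
eef_pos: [0.5284, 0.2256, 0.0404]
orientation: [-3.136, 0.189, -0.001]
force: [-2.6, -1.0, 9.7]
width: 0.0434
[0.52844657 0.22555709 0.04037035] [-2.30451409 -0.62615334  8.21100079] 0.04326629165560148
w4-w5 diff mean/max/n>40 1.8474927536231884 28 0
back L along ramp mm 54.53602654516553 across 25.32909413113474
back R along ramp mm 53.277041355400335 across -24.13118728657521
front L along ramp mm -28.820535089636778 across 25.299751556755638
tcp in disp -48.615585935225056 30.358631201997934
mug 462
jar 0
a 2
b 0
```

The tin is at rest, with its front about 29 mm out over the ramp. The mug's region changed in the top view, which could just be the arm's shadow, so I'll check it.

Run:
```python
import cv2,numpy as np
a,b=[cv2.resize(cv2.imread(f"pics/{f}.png")[140:265,195:320],(400,400)) for f in("top0","t5")]
cv2.imwrite("pics/v5.png",np.hstack([a,b]))
# mug in scene view, before/after
p,q=cv2.imread("pics/scene0.png"),cv2.imread("pics/s4.png"); print("mug scene diff",(cv2.absdiff(p,q)[266:308,350:386].max(2)>40).sum())
```

```text
mug scene diff 135
```

View pics/v5.png

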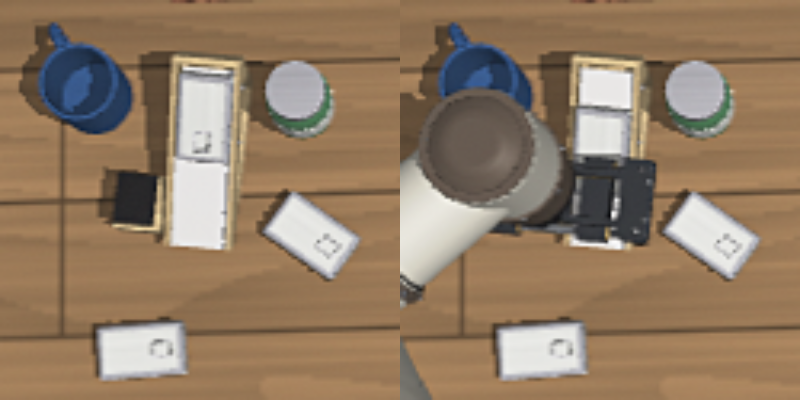

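The arm only covers part of the mug in this view; the mug and everything else are where they were. Handing in now.

```bash
python3 -c "
from station import bot
print(bot.close_job()); print(bot.observe()['t'])"
```

```text
the job is handed in; nothing more can be done
None
the job is handed in; nothing more can be done
```

The job is done and handed in at about 6.6 s. One finger is holding the press bar down, and the other has stopped the tin on the ramp and is still holding it there.

- **Press:** I felt the bar at 0.050 m and pressed it to 0.0404 m, about 9.6 mm of its 10 mm travel. The upward force on the tool was 8–10 N, as expected.
- **Tin:** its downhill end is about 29 mm out over the ramp, and it lies on the dispenser. Wrist pictures about 0.7 s apart show no movement.
- **Other things on the table:** in the top view the jar and both spare tins are unchanged. I did not compare the pot, sauce bottle and spatula before and after, but the arm kept well clear of them.
- **Checks that disagreed:**
  - **Mug:** its region differed before and after in both views. The top view shows the arm covering part of it and its visible part unmoved; I did not look further into the scene-view difference.
  - **Bar height:** the two-view camera measurement gave about 46–47 mm rather than the stated 50 mm. I relied on the contact reading.

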